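# Put the stray biscuit cutter back in its own well of the storage block

## Robot

A 6-joint arm with a two-finger parallel gripper is mounted at the origin on a cart in front of the work surface, level with it; the furniture and walls round the work are solid. World frame = base frame: x ahead of the robot, y to its left, z up, the work surface at z = 0. Lengths are in m, angles in rad, forces in N, time in s.
With the tool pointing down it reaches from about 0.325 to 0.875 m from the base axis. Payload 4.4 kg.
Tool frame: the origin (TCP) lies at the very end of the fingers, on their centre line; the grasp point (between the pads) lies 19 mm behind it; z points along the fingers, y is the line along which they close (so a half turn about z gives the same grasp; the last joint's range is limited). The gripper opens to 85 mm and grips with 20 to 120 N. Pads are 22 mm wide; open, the fingers measure 114 mm over their backs; the gripper's body (76 mm by 85 mm) begins 54 mm behind the grasp point. The pads swing forward as they close: fully open they stand 13 mm farther back than shut.
Start: joints at [-1.383, 0.207, 1.542, -0, 1.393, -0.15], TCP at [0.191, -0.542, 0.231] pointing down, gripper open.
Joint ranges: [-2.73, 2.73], [-0.86, 2.22], [0.23, 2.46], [-1.11, 4.25], [0.08, 2.63], [-2.82, 2.82]. Speed limits (rad/s): [2.79, 2.79, 3.14, 3.14, 3.14, 3.14].

## Interface

Orientations are given as a 3x3 rotation matrix whose columns are the frame's x, y, z axes.
In Python, from station import monitor, cams, robot gives the robot as it stands.
- The arm moves only by the shell command python3 -m crank 'ROWS' [OPENING]. ROWS is JSON, one flat list of numbers, 4 for each row, row after row: the shift along the tool's x, y, z in cm, then the turn about the tool's z in degrees. In form: [x, y, z, roll, x, y, z, roll, ...]. A call has 1 to 8 rows; each row is the pose to reach, as a shift and turn from the pose commanded when the call began, along the tool's axes at that moment; what a row does not reach only later rows make up. A row lasts 1/12 s, in which the tool goes at most 41.7 mm and 7.16 degrees, less where a joint would pass 70% of its speed; a pose out of reach is approached as far as the arm can. A call with a gripper value outside its range is refused whole. OPENING is the opening, from 0 (shut) to 1 (fully open), set as the call begins (- or left out, the last holds). The fingers move at their own pace and stop on an object; the grip force is fixed at half the most. Time passes only in rows, so rows that repeat a pose let the fingers close. It gives the time, the measured TCP pose, the force, the opening and the grip force at its end, in the units of the state.
- monitor.state(): the state, without advancing time (a new reading comes with each control period).
- cams.get_image(name): name is "side" or "top"; returns a dict with "frame" (480x640x3 uint8, red, green, blue), "fx", "fy", "cx", "cy" (pixels), "k1" (the pictures are not rectified: a ray, as slopes to the right and down, at radius r is drawn at 1 + k1 r^2 times it, then the intrinsics apply), "T" (4x4, takes a point from camera to world coordinates). Camera axes: x right, y down, z forward; pixel columns grow to the right and rows downward; lengths in m; the calibration is good to about 2 mm. A picture is of the moment at which its call begins. There is no depth.
- robot.close_job(): hands the job in; it is judged then, once.
The state is a dict: "time_s": time; "q": joint angles; "qvel": joint speeds; "joint_efforts": joint torques, N m; "tcp_pos": TCP position; "eef_rot": TCP orientation; "force": force on the tool from outside, world axes, zero at the start; "wrist_torque": the same for the moment, N m; "finger_gap": finger opening in m; "finger_force": force on a finger pad.
Only numpy, scipy, OpenCV 4.12 (cv2) and the standard library are available. Lean on these libraries where they do the work, as an engineer would, in place of code of your own. Each camera call takes 0.05 s, during which the arm holds its last target. There are 200 camera calls.

## Task

Put the biscuit cutter that stands on the round cork trivet away in its own well of the wooden block: the smallest well it will go into. Find it by trying: holding the cutter upright, set it gently on the smallest well, and only if it will not go in move up to the next size, and so on, never forcing it; leave it fully home on the floor of its well, upright and let go. Leave the other two cutters and the other kitchen things where they are.

Things in the scene. Friction and masses are not known exactly. Their poses are not given: they have to be found in the camera images.
- cutter_a_mid (a point): round biscuit cutter, one of three alike but for diameter: 42, 48 or 54 mm, not told which (it differs). Closed steel drum 28 mm high, lower edge bevelled 1.5 mm; on its flat top a dark wooden grip bar 36 mm long (cutter's x), 12 thick (its y), 36 tall. 64 mm high in all, about 120 g. Point: on the axis, half-way up, 32 mm over the underside, 4 mm over the drum's top; z up
- cutter_b_mid (a point): round biscuit cutter, one of three alike but for diameter: 42, 48 or 54 mm, not told which (it differs). Closed steel drum 28 mm high, lower edge bevelled 1.5 mm; on its flat top a dark wooden grip bar 36 mm long (cutter's x), 12 thick (its y), 36 tall. 64 mm high in all, about 120 g. Point: on the axis, half-way up, 32 mm over the underside, 4 mm over the drum's top; z up
- cutter_c_mid (a point): round biscuit cutter, one of three alike but for diameter: 42, 48 or 54 mm, not told which (it differs). Closed steel drum 28 mm high, lower edge bevelled 1.5 mm; on its flat top a dark wooden grip bar 36 mm long (cutter's x), 12 thick (its y), 36 tall. 64 mm high in all, about 120 g. Point: on the axis, half-way up, 32 mm over the underside, 4 mm over the drum's top; z up
- block: wooden storage block, fixed, 82 x 242 x 30 mm (x, y, z); origin at the centre of its underside; y runs along its row of four blind round wells from smallest to largest; wells open upward, 22 mm deep, level floor 8 mm above the worktop, 1.5 mm bevel at the mouth; one to four small steel pins on its -x face mark the wells by size
- well_1 (a point): centre of the mouth of the smallest well (37.5 mm diameter), level with the block's top, 22 mm above the well's floor; z up
- well_2 (a point): centre of the mouth of the second smallest well (43.5 mm diameter), level with the block's top, 22 mm above its floor; z up
- well_3 (a point): centre of the mouth of the second largest well (49.5 mm diameter), level with the block's top, 22 mm above its floor; z up
- well_4 (a point): centre of the mouth of the largest well (55.5 mm diameter), level with the block's top, 22 mm above its floor; z up. A cutter is 1.5 mm smaller than its own well and goes 22 mm down into it; in a smaller well it stops at the mouth, sinking in less than 2 mm
- round_trivet_top (a point): centre of the top of the round cork trivet (90 mm across, 8 mm thick, fixed); the cutter to put away stands on it within 1 cm of the middle; the other two stand on the oblong cork trivet (84 x 160 x 8 mm)
- timer_mid (a point): wind-up kitchen timer, bystander, 64 mm across, 56 mm high; its centre
- garlic_mid (a point): head of garlic, bystander, 50 mm across, 48 mm high; its centre
- glass_mid (a point): small drinking glass, bystander, 55 mm across, 70 mm high; its centre
- lemon_mid (a point): lemon, bystander, 75 x 54 x 53 mm; its centre
Mind the look-alikes: they are no part of the job. What is shaped like the part that bears cutter_a_mid but blue or turquoise is not meant.

How it is judged:
On the way, in this order (a step that is already met when the one before it is completed fails the run):
1. the cutter, held upright in the fingers, is tried in the smallest well: within 5 mm of its axis, and pressing on the block with over 1 N or more than 5 mm deep in the well (((horizontal distance between cutter_c_mid and well_1 below 0.005 m and contact force between the fingers and cutter_c above 1 N and angle between cutter_c_mid's own z axis and vertical below 0.15 rad and z of cutter_c_mid in the frame of well_1 below 0.036 m and (contact force between cutter_c and block above 1 N or z of cutter_c_mid in the frame of well_1 below 0.027 m)) or (horizontal distance between cutter_a_mid and well_1 below 0.005 m and contact force between the fingers and cutter_a above 1 N and angle between cutter_a_mid's own z axis and vertical below 0.15 rad and z of cutter_a_mid in the frame of well_1 below 0.036 m and (contact force between cutter_a and block above 1 N or z of cutter_a_mid in the frame of well_1 below 0.027 m)) or (horizontal distance between cutter_b_mid and well_1 below 0.005 m and contact force between the fingers and cutter_b above 1 N and angle between cutter_b_mid's own z axis and vertical below 0.15 rad and z of cutter_b_mid in the frame of well_1 below 0.036 m and (contact force between cutter_b and block above 1 N or z of cutter_b_mid in the frame of well_1 below 0.027 m)))), for 0.05 s.
2. it is tried in the same way in the second smallest well (((horizontal distance between cutter_c_mid and well_2 below 0.005 m and contact force between the fingers and cutter_c above 1 N and angle between cutter_c_mid's own z axis and vertical below 0.15 rad and z of cutter_c_mid in the frame of well_2 below 0.036 m and (contact force between cutter_c and block above 1 N or z of cutter_c_mid in the frame of well_2 below 0.027 m)) or (horizontal distance between cutter_a_mid and well_2 below 0.005 m and contact force between the fingers and cutter_a above 1 N and angle between cutter_a_mid's own z axis and vertical below 0.15 rad and z of cutter_a_mid in the frame of well_2 below 0.036 m and (contact force between cutter_a and block above 1 N or z of cutter_a_mid in the frame of well_2 below 0.027 m)) or (horizontal distance between cutter_b_mid and well_2 below 0.005 m and contact force between the fingers and cutter_b above 1 N and angle between cutter_b_mid's own z axis and vertical below 0.15 rad and z of cutter_b_mid in the frame of well_2 below 0.036 m and (contact force between cutter_b and block above 1 N or z of cutter_b_mid in the frame of well_2 below 0.027 m)))), for 0.05 s.
3. it is home and let go in the second smallest well if it fits there; if not, it is tried in the same way in the second largest (((horizontal distance between cutter_c_mid and well_2 below 0.003 m and z of cutter_c_mid in the frame of well_2 below 0.0125 m and angle between cutter_c_mid's own z axis and vertical below 0.05 rad and linear speed of cutter_c below 0.01 m/s and contact force between the fingers and cutter_c below 0.1 N) or (horizontal distance between cutter_a_mid and well_3 below 0.005 m and contact force between the fingers and cutter_a above 1 N and angle between cutter_a_mid's own z axis and vertical below 0.15 rad and z of cutter_a_mid in the frame of well_3 below 0.036 m and (contact force between cutter_a and block above 1 N or z of cutter_a_mid in the frame of well_3 below 0.027 m)) or (horizontal distance between cutter_b_mid and well_3 below 0.005 m and contact force between the fingers and cutter_b above 1 N and angle between cutter_b_mid's own z axis and vertical below 0.15 rad and z of cutter_b_mid in the frame of well_3 below 0.036 m and (contact force between cutter_b and block above 1 N or z of cutter_b_mid in the frame of well_3 below 0.027 m)))), for 0.05 s.
At the end, for the whole second after the job is handed in: The cutter from the round trivet is in the smallest well that takes it: within 3 mm of the well's axis, its underside at most 2.5 mm above the well's floor, within 0.05 rad of upright, at rest and let go; the other two cutters are within 15 mm of where they stood ((((horizontal distance between cutter_c_mid and well_2 below 0.003 m and z of cutter_c_mid in the frame of well_2 below 0.0125 m and angle between cutter_c_mid's own z axis and vertical below 0.05 rad and linear speed of cutter_c below 0.01 m/s and contact force between the fingers and cutter_c below 0.1 N) and horizontal distance between each of cutter_a_mid, cutter_b_mid and round_trivet_top above 0.06 m and distance of each of cutter_a_mid, cutter_b_mid from where it was at the start of the episode below 0.015 m) or ((horizontal distance between cutter_a_mid and well_3 below 0.003 m and z of cutter_a_mid in the frame of well_3 below 0.0125 m and angle between cutter_a_mid's own z axis and vertical below 0.05 rad and linear speed of cutter_a below 0.01 m/s and contact force between the fingers and cutter_a below 0.1 N) and horizontal distance between each of cutter_c_mid, cutter_b_mid and round_trivet_top above 0.06 m and distance of each of cutter_c_mid, cutter_b_mid from where it was at the start of the episode below 0.015 m) or ((horizontal distance between cutter_b_mid and well_4 below 0.003 m and z of cutter_b_mid in the frame of well_4 below 0.0125 m and angle between cutter_b_mid's own z axis and vertical below 0.05 rad and linear speed of cutter_b below 0.01 m/s and contact force between the fingers and cutter_b below 0.1 N) and horizontal distance between each of cutter_c_mid, cutter_a_mid and round_trivet_top above 0.06 m and distance of each of cutter_c_mid, cutter_a_mid from where it was at the start of the episode below 0.015 m))); the robot touches nothing.
It fails at once if a cutter is pressed on the block with more than 40 N (contact force between any of cutter_c, cutter_a, cutter_b and block above 40 N).
It fails at once if more than one cutter is moved (15 mm) (distance of each of cutter_a_mid, cutter_b_mid from where it was at the start of the episode above 0.015 m or distance of each of cutter_c_mid, cutter_b_mid from where it was at the start of the episode above 0.015 m or distance of each of cutter_c_mid, cutter_a_mid from where it was at the start of the episode above 0.015 m).
It fails at once if the timer, garlic, glass or lemon is moved by more than 20 mm (distance of any of timer_mid, garlic_mid, glass_mid, lemon_mid from where it was at the start of the episode above 0.02 m).
It also fails if it takes over 72 s, if anything falls off the work surface, if the arm or the gripper's body presses on something with over 40 N, if the wrist force passes 120 N, or if a joint passes its speed limit or range.

## Working session

There is one attempt and no reset: what is moved stays moved. The work goes in short steps, Python scripts to look and compute and a shell command to move; the robot and the scene stay as the last step left them, time stands still between calls to the robot, and variables do not carry over. Pictures are saved under pics/ and viewed, at most 10 in all, crops included, and the job is handed in when it is done.

```bash
mkdir -p pics
cat > h.py <<'E'
import numpy as np,cv2
from station import monitor,cams,robot
def grab(n,name):
    d=cams.get_image(n); cv2.imwrite(f'pics/{name}.png',d['frame'][:,:,::-1]); np.save(f'{name}.npy',d,allow_pickle=True); return d
def ray(d,u,v):
    K=np.array([[d['fx'],0,d['cx']],[0,d['fy'],d['cy']],[0,0,1.]])
    p=cv2.undistortPoints(np.array([[[u,v]]],float),K,np.array([d['k1'],0,0,0.]))[0,0]
    T=np.array(d['T']); return T[:3,3],T[:3,:3]@np.array([p[0],p[1],1])
def onz(d,u,v,z):
    o,r=ray(d,u,v); return o+r*(z-o[2])/r[2]
def load(name): return np.load(f'{name}.npy',allow_pickle=True).item()
def proj(d,P):
    T=np.array(d['T']);c=T[:3,:3].T@(np.array(P)-T[:3,3]);x=c[:2]/c[2];x=x*(1+d['k1']*(x@x));return x*[d['fx'],d['fy']]+[d['cx'],d['cy']]
E
python3 - <<'E'
from h import *
for n in('top','side'):
    d=grab(n,n+'0'); print(n,d['fx'],d['k1'],np.round(d['T'],3).tolist())
s=monitor.state();print(s)
E
```

```text
top 490.25552991713977 -0.08426242993833356 [[0.404, -0.86, 0.311, 0.069], [-0.915, -0.382, 0.132, -0.107], [0.005, -0.338, -0.941, 1.554], [0.0, 0.0, 0.0, 1.0]]
side 597.0430542160982 -0.034097320443707356 [[-0.996, -0.04, 0.083, 0.429], [-0.09, 0.639, -0.764, 1.336], [-0.022, -0.768, -0.64, 1.095], [0.0, 0.0, 0.0, 1.0]]
{'time_s': 0.1, 'q': array([-1.38247981e+00,  2.07383255e-01,  1.54283790e+00,  1.96716171e-06,
        1.39353169e+00, -1.50526052e-01]), 'qvel': array([ 1.03362904e-03, -3.88883356e-04, -2.56925637e-03,  1.26836207e-03,
        7.85375271e-06, -9.72927427e-04]), 'joint_efforts': array([-6.36159166e-04, -3.84097588e+01, -2.92548949e+01, -1.87742203e-04,
        4.98203997e-03,  1.15351730e-05]), 'tcp_pos': array([ 0.19096967, -0.54161282,  0.23020166]), 'eef_rot': array([[ 9.43140203e-01,  3.32394940e-01, -4.02498714e-04],
       [ 3.32395024e-01, -9.43137871e-01,  2.12236984e-03],
       [ 3.25853215e-04, -2.13548089e-03, -9.99997667e-01]]), 'force': array([-0.18145316,  0.38936951, -0.15340766]), 'wrist_torque': array([-0.01637216, -0.04097543,  0.01982821]), 'finger_force': 0.0, 'finger_gap': 0.0851755715456906}
```

View pics/top0.png

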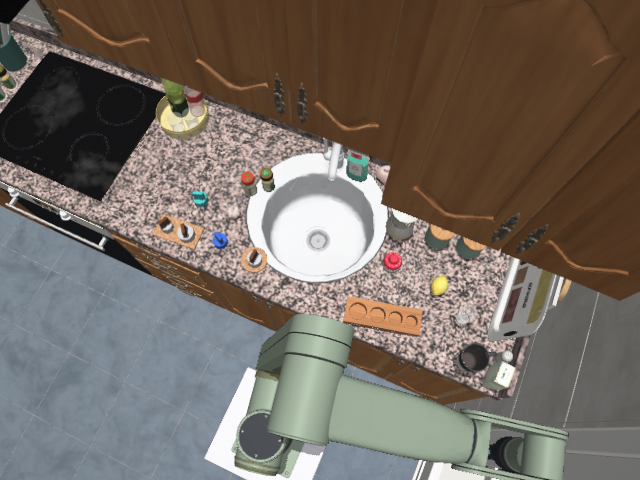

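View pics/side0.png

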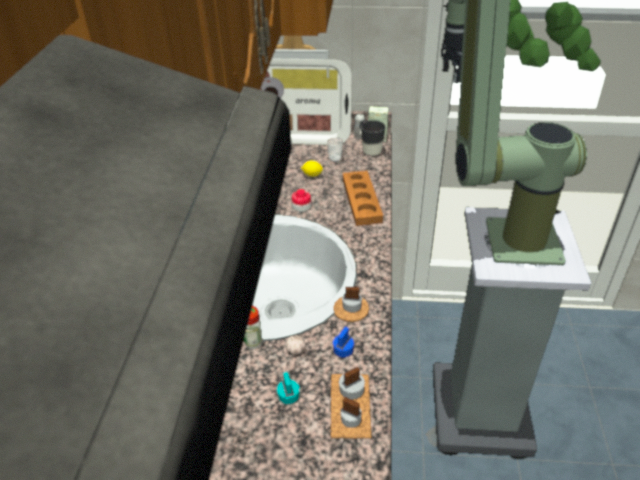

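The target cutter is at top (254,259) and side (351,298), on the round trivet. Things it could be taken for:
- steel cutters on the oblong trivet at top (168,224) and (186,233)
- a blue look-alike at (220,241)
- a turquoise look-alike at (200,198)

The block is at (384,316). I'll check this in one close crop.

Run:
```python
from h import *
t=load('top0')['frame'][:,:,::-1];s=load('side0')['frame'][:,:,::-1]
a=cv2.resize(t[285:345,335:435],(800,480)[:2],interpolation=cv2.INTER_CUBIC)[:, :]
a=cv2.resize(t[290:340,340:430],(540,300),interpolation=cv2.INTER_CUBIC)
b=cv2.resize(t[235:285,230:275],(260,300),interpolation=cv2.INTER_CUBIC)
c=cv2.resize(s[165:230,335:390],(254,300),interpolation=cv2.INTER_CUBIC)
e=cv2.resize(s[280:325,325:375],(333,300),interpolation=cv2.INTER_CUBIC)
top=np.hstack([a,b]);bot=np.hstack([c,e,np.zeros((300,213,3),np.uint8)])
cv2.imwrite('pics/crop1.png',np.vstack([top,bot]))
```

```text
(no output)
```

View pics/crop1.png

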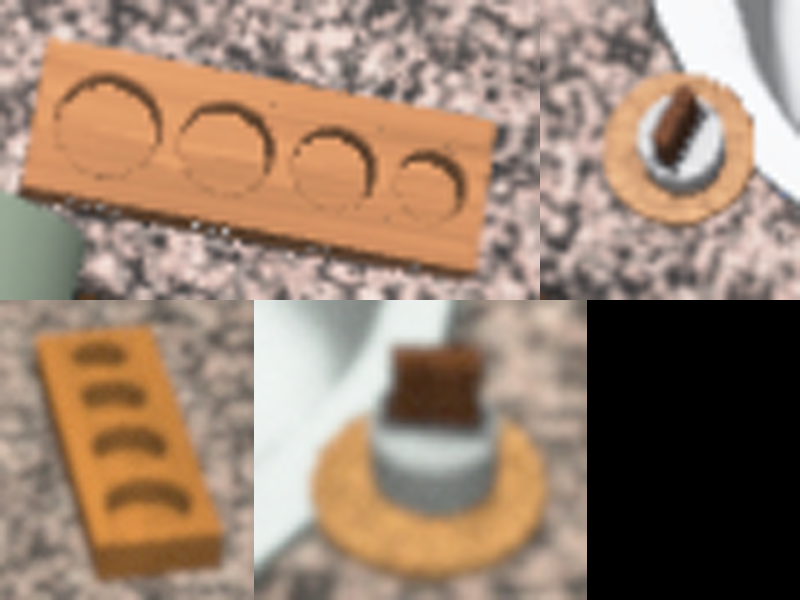

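The crop confirms the target: a steel drum with a dark brown grip on the round cork. The wells run from largest (top image left, about (358,311)) to smallest (right, about (411,321)). Next I'll measure.

```bash
cat > m.py <<'E'
from h import *
def tri(a,b):
    (o1,r1),(o2,r2)=a,b; r1=r1/np.linalg.norm(r1);r2=r2/np.linalg.norm(r2)
    A=np.stack([r1,-r2],1);x=np.linalg.lstsq(A,o2-o1,rcond=None)[0];p=o1+r1*x[0];q=o2+r2*x[1];return (p+q)/2,np.linalg.norm(p-q)
def comp(m,x,y):
    n,l,st,c=cv2.connectedComponentsWithStats(m.astype(np.uint8)); 
    ls=[i for i in range(1,n)if st[i,4]>6]; i=min(ls,key=lambda i:np.hypot(*(c[i]-[x,y])));return l==i,c[i],st[i]
def masks(d):
    f=d['frame'].astype(int);h=cv2.cvtColor(d['frame'],cv2.COLOR_RGB2HSV).astype(int)
    dark=(f.sum(2)<240)&(f[...,0]>f[...,2]*1.5)&(f[...,0]>f[...,2]+18)
    wood=(h[...,0]<20)&(h[...,1]>90)&(h[...,2]>140)
    return dark,wood
E
python3 - <<'E'
from m import *
t,s=load('top0'),load('side0')
R={}
for n,d,cx,bx in(('top',t,(254,257),(384,316)),('side',s,(352,294),(362,197))):
    dk,w=masks(d)
    m,c,st=comp(dk,*cx); print(n,'bar',c,st)
    ys,xs=np.nonzero(m); r=cv2.minAreaRect(np.stack([xs,ys],1).astype(np.float32));print(r, np.round([onz(d,*p,.054)[:2]for p in cv2.boxPoints(r)],4).tolist())
    R[n]=ray(d,*c); print('bar@.054',onz(d,*c,.054))
    m,c,st=comp(w,cx[0],cx[1]+5);ys,xs=np.nonzero(m);hl=cv2.convexHull(np.stack([xs,ys],1).astype(np.float32));e=cv2.fitEllipse(hl);print('trivet',e,onz(d,*e[0],.008),st)
    m,c,st=comp(w,*bx);ys,xs=np.nonzero(m);hl=cv2.convexHull(np.stack([xs,ys],1).astype(np.float32));ap=cv2.approxPolyDP(hl,3,True)[:,0];print('block',st);print([(p.tolist(),np.round(onz(d,*p,.03)[:2],4).tolist())for p in ap])
print('tri',tri(R['top'],R['side']))
for i,(x,y)in enumerate([(429,186),(333,168),(226,150),(108,126)]):print('well',i+1,onz(t,340+(x+.5)/6-.5,290+(y+.5)/6-.5,.03)[:2])
E
```

```text
top bar [253.57575758 256.24242424] [250 251   7  11  33]
((253.49998474121094, 256.0), (3.605551242828369, 11.094003677368164), 33.690067291259766) [[0.4532, 0.298], [0.4898, 0.2938], [0.4875, 0.2818], [0.451, 0.286]]
bar@.054 [0.46966016 0.28933454 0.054     ]
trivet ((253.61866760253906, 259.4582824707031), (24.608322143554688, 26.149978637695312), 83.9009780883789) [0.47180804 0.29630604 0.008     ] [241 247  26  25 293]
block [ 344  297   79   38 1846]
[([422.0, 311.0], [0.5275, -0.2761]), ([419.0, 334.0], [0.4542, -0.2927]), ([344.0, 320.0], [0.4005, -0.0595]), ([348.0, 297.0], [0.4747, -0.0422])]
side bar [352.06363636 293.02727273] [346 287  13  12 110]
((352.0914306640625, 292.1768493652344), (11.705741882324219, 10.932723045349121), 6.340191841125488) [[0.484, 0.3081], [0.4832, 0.2701], [0.4541, 0.2727], [0.4555, 0.3106]]
bar@.054 [0.46908406 0.29349246 0.054     ]
trivet ((351.1056823730469, 308.1062316894531), (26.713973999023438, 35.117679595947266), 86.75411987304688) [0.47058204 0.30063305 0.008     ] [334 298  35  24 454]
block [ 342  170   42   49 1132]
[([382.0, 216.0], [0.3987, -0.0528]), ([355.0, 217.0], [0.477, -0.0432]), ([343.0, 172.0], [0.5263, -0.2778]), ([368.0, 172.0], [0.4461, -0.2823])]
tri (array([0.46981932, 0.29021059, 0.05097049]), np.float64(0.0012771127049292948))
well 1 [ 0.48432953 -0.25478724]
well 2 [ 0.47292839 -0.20471857]
well 3 [ 0.4591395  -0.14927526]
well 4 [ 0.44594342 -0.08720621]
```

```bash
cat > to.py <<'E'
import sys,numpy as np
from station import monitor
x,y,z,yaw=map(float,sys.argv[1:5]);s=monitor.state();R=np.array(s['eef_rot'])
d=R.T@(np.array([x,y,z])-s['tcp_pos'])*100;cy=np.degrees(np.arctan2(R[1,0],R[0,0]))
print('tcp',np.round(s['tcp_pos'],4),'yaw',round(cy,2),'row',np.round(d,2),'roll',round((cy-yaw+90)%180-90,2),'F',np.round(s['force'],1),'t',s['time_s'],'gap',s['finger_gap'],'q6',round(s['q'][5],2))
E
python3 - <<'E'
from m import *
t,s=load('top0'),load('side0')
a,b=onz(s,345.7,287.,.072),onz(s,358.6,287.8,.072);print('side bar',a,b,np.degrees(np.arctan2(*(a-b)[1::-1])))
# top face of bar at top view: brown pixels, PCA with vertical direction for reference
for p in [(.47,.29,.036),(.47,.29,.072),(.488,.288,.072),(.452,.292,.072)]:print(proj(t,p),proj(s,p))
f=t['frame'];print(f[246:264,247:262,0]);
for n,c in(('blue',(220,241)),):print(n,onz(t,*c,.03))
E
python3 to.py 0.42 -0.2 0.23 0
```

```text
side bar [0.48491089 0.2918353  0.072     ] [0.45341885 0.29251604 0.072     ] -1.2383309289902749
[254.08781477 257.89499071] [351.67977295 297.16954962]
[252.77583353 254.21307282] [351.84566726 286.75995433]
[255.8129552  249.63935117] [344.5291107  285.84423881]
[249.72029295 258.81660604] [359.19156793 287.67889181]
[[102 141 188 212 205 185 136 131 231 247 248 248 248 248 248]
 [130 157 188 197 215 217 205 197 220 226 226 229 245 248 248]
 [198 215 221 218 221 222 222 214 210 210 203 210 224 214 242]
 [223 227 228 222 220 222 192 160 156 193 204 208 211 197 229]
 [227 225 222 218 211 197 153 126 127 153 198 221 218 202 217]
 [221 225 222 216 223 181 130 121 117  97 189 221 219 212 214]
 [217 222 224 223 197 147 123 106  87  62 121 190 208 208 214]
 [211 221 225 205 154 128 130 114  75  50  74 133 177 184 208]
 [218 222 224 181 139 131 113  85  59  49  82 107 196 201 218]
 [223 226 213 158 125 125 100  64  52  52  91 182 222 226 225]
 [223 225 187 136 126 123  86  55  52  79 131 209 226 229 221]
 [222 211 160 132 133 108  68  50  53 101 193 225 228 228 198]
 [222 221 148 109 120  85  55  49  96 157 218 228 228 230 167]
 [216 225 159  83  77  62  52  54  99 199 228 229 229 218 149]
 [184 217 159  72  56  53  53 101 153 216 229 230 230 182 113]
 [180 180 147  84  57  55  58  95 194 225 229 229 220 156 102]
 [197 170 167 131  80  63 102 189 225 229 229 207 165 117 115]
 [197 149 139 189 181 139 116 207 232 231 215 164 116  95 178]]
blue [0.47879968 0.42245154 0.03      ]
tcp [ 0.191  -0.5416  0.2302] yaw 19.41 row [ 32.96 -24.61   0.08] roll 19.41 F [-0.2  0.4 -0.2] t 0.1 gap 0.0851755715456906 q6 -0.15
```

```bash
python3 -m crank '[4,-3,0,3,8,-6,0,6,12,-9,0,9,16,-12,0,12,20,-15,0,15,24,-18,0,18,28,-21,0,20,31,-23.5,0,22]' 0.6; python3 to.py 0.45 0.1 0.2 -3
```

```text
time_s: 0.77
tcp_pos: [0.3759, -0.2626, 0.231]
eef_rot: [[0.999, -0.047, -0.0], [-0.047, -0.999, 0.0], [-0.0, -0.0, -1.0]]
force: [1.4, -0.3, 0.4]
finger_gap: 0.0513
finger_force: 0.0
tcp [ 0.3759 -0.2626  0.231 ] yaw -2.72 row [  5.69 -36.57   3.11] roll 0.28 F [ 1.4 -0.3  0.4] t 0.7667 gap 0.051273288719277846 q6 0.82
```

```bash
python3 -m crank '[0.4,-4,0,0,0.8,-8,0,0,1.2,-12,0,0,1.6,-16,0,0,2,-20,0,0,2.4,-24,0.5,0,2.7,-28,1,0,3,-32,1.5,0]' && python3 -m crank '[0.3,-4,0.5,0,0.6,-8,1,0,1,-12,1.5,0,1,-16,2,0,1,-18,2,0,1,-18,2,0,1,-18,2,0,1,-18,2,0]'; python3 to.py 0.470 0.2905 0.1 -3
```

```text
time_s: 1.43
tcp_pos: [0.4194, 0.0557, 0.216]
eef_rot: [[0.999, -0.045, 0.0], [-0.045, -0.999, -0.0], [0.0, 0.0, -1.0]]
force: [1.0, -0.2, 0.5]
finger_gap: 0.051
finger_force: 0.0
time_s: 2.1
tcp_pos: [0.4376, 0.2325, 0.1959]
eef_rot: [[0.999, -0.045, -0.001], [-0.045, -0.999, -0.001], [-0.001, 0.001, -1.0]]
force: [0.3, 0.2, -0.1]
finger_gap: 0.0513
finger_force: 0.0
tcp [0.4376 0.2325 0.1959] yaw -2.58 row [ 2.99 -5.95  9.58] roll 0.42 F [ 0.3  0.2 -0.1] t 2.1 gap 0.05133294977480145 q6 1.93
```

```bash
python3 -m crank '[3,-4,3,0.4,3,-6,6,0.4,3,-6,9,0.4,3,-6,9,0.4,3,-6,9,0.4,3,-6,9,0.4]'; python3 to.py 0.470 0.2905 0.043 -3
python3 - <<'E'
from m import *
s=grab('side','side1');t=grab('top','top1')
a=cv2.resize(t['frame'][225:285,225:285],(400,400),interpolation=cv2.INTER_CUBIC);b=cv2.resize(s['frame'][255:315,322:382],(400,400),interpolation=cv2.INTER_CUBIC)
cv2.imwrite('pics/crop2.png',np.hstack([a,b])[:,:,::-1])
E
```

```text
time_s: 2.6
tcp_pos: [0.4715, 0.2906, 0.1075]
eef_rot: [[0.999, -0.054, 0.001], [-0.054, -0.999, 0.0], [0.001, -0.0, -1.0]]
force: [-0.3, 0.4, 0.9]
finger_gap: 0.0512
finger_force: 0.0
tcp [0.4715 0.2906 0.1075] yaw -3.08 row [-0.16  0.02  6.45] roll -0.08 F [-0.3  0.4  0.9] t 2.6 gap 0.05116842504340344 q6 2.02
```

View pics/crop2.png

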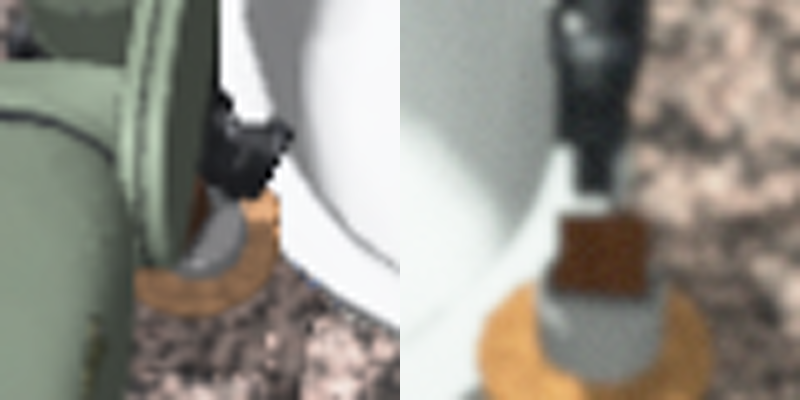

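The side view shows the fingertips at about (594,190) in the crop, centred over the brown bar at (602,255). The gripper is aligned, so I'll descend and grip.

```bash
python3 -m crank '[-0.2,0,2,0,-0.2,0,4,0,-0.2,0,5.5,0,-0.2,0,6.4,0,-0.2,0,6.4,0,-0.2,0,6.4,0]' && python3 -m crank '[0,0,0,0,0,0,0,0,0,0,0,0,0,0,0,0,0,0,0,0,0,0,0,0,0,0,0,0,0,0,0,0]' 0; python3 to.py 0.470 0.2905 0.043 -3
```

```text
time_s: 3.2
tcp_pos: [0.4695, 0.2918, 0.0436]
eef_rot: [[0.999, -0.053, 0.002], [-0.053, -0.999, 0.001], [0.002, -0.001, -1.0]]
force: [0.3, -0.1, 0.4]
finger_gap: 0.0507
finger_force: 0.0
time_s: 3.87
tcp_pos: [0.4694, 0.292, 0.0433]
eef_rot: [[0.999, -0.052, 0.002], [-0.052, -0.999, 0.0], [0.002, -0.001, -1.0]]
force: [-1.6, -1.8, 6.0]
finger_gap: 0.0114
finger_force: 61.2
tcp [0.4694 0.292  0.0433] yaw -2.98 row [0.06 0.15 0.03] roll 0.02 F [-1.6 -1.8  6. ] t 3.8667 gap 0.011361009036534352 q6 2.02
```

```bash
python3 -m crank '[0,0,-1,0,0,0,-4,0,0,0,-8,0,0,3,-10,0,0,7,-10,0,0,11,-10,0,0,15,-10,0,0,19,-10,0]' && python3 -m crank '[0.5,4,0,0,1,8,0,0,1.5,12,0,0,2,16,0,0,2,20,0,0,2,24,0,0,2,28,0,0,2,31,0,0]' && python3 -m crank '[0,2,2,0,0,2,2,0,0,2,2,0,0,2,2,0]'; python3 to.py 0.484 -0.255 0.09 -3
```

```text
time_s: 4.53
tcp_pos: [0.4579, 0.1007, 0.1426]
eef_rot: [[0.999, -0.051, 0.0], [-0.051, -0.999, 0.0], [0.0, -0.0, -1.0]]
force: [0.5, -0.0, -1.4]
finger_gap: 0.0107
finger_force: 60.3
time_s: 5.2
tcp_pos: [0.4618, -0.2115, 0.1425]
eef_rot: [[0.999, -0.054, 0.0], [-0.054, -0.999, -0.001], [0.0, 0.001, -1.0]]
force: [1.1, -0.1, -0.9]
finger_gap: 0.0108
finger_force: 60.2
time_s: 5.53
tcp_pos: [0.4611, -0.2278, 0.122]
eef_rot: [[0.999, -0.052, -0.001], [-0.052, -0.999, 0.001], [-0.001, -0.001, -1.0]]
force: [-0.2, -0.0, -1.2]
finger_gap: 0.0114
finger_force: 60.3
tcp [ 0.4611 -0.2278  0.122 ] yaw -3.0 row [2.44 2.6  3.19] roll -0.0 F [-0.2 -0.  -1.2] t 5.5333 gap 0.011441125218450225 q6 1.0
```

```bash
python3 -m crank '[2.4,2.6,1.5,0,2.4,2.6,3,0,2.4,2.6,3.6,0,2.4,2.6,3.6,0,2.4,2.6,3.6,0,2.4,2.6,3.6,0]'; python3 to.py 0.484 -0.255 0.085 -3
python3 - <<'E'
from m import *
s=grab('side','side2');t=grab('top','top2')
a=cv2.resize(t['frame'][285:345,355:435],(400,300),interpolation=cv2.INTER_CUBIC);b=cv2.resize(s['frame'][140:240,325:395],(400,571),interpolation=cv2.INTER_CUBIC)
o=np.zeros((571,800,3),np.uint8);o[:300,:400]=a;o[:,400:]=b
cv2.imwrite('pics/crop3.png',o[:,:,::-1])
E
```

```text
time_s: 6.03
tcp_pos: [0.4844, -0.255, 0.0873]
eef_rot: [[0.999, -0.051, 0.001], [-0.051, -0.999, -0.001], [0.001, 0.0, -1.0]]
force: [-0.8, 0.8, -1.0]
finger_gap: 0.0108
finger_force: 60.3
tcp [ 0.4844 -0.255   0.0873] yaw -2.92 row [-0.04 -0.    0.23] roll 0.08 F [-0.8  0.8 -1. ] t 6.0333 gap 0.010788703794133034 q6 0.98
```

View pics/crop3.png

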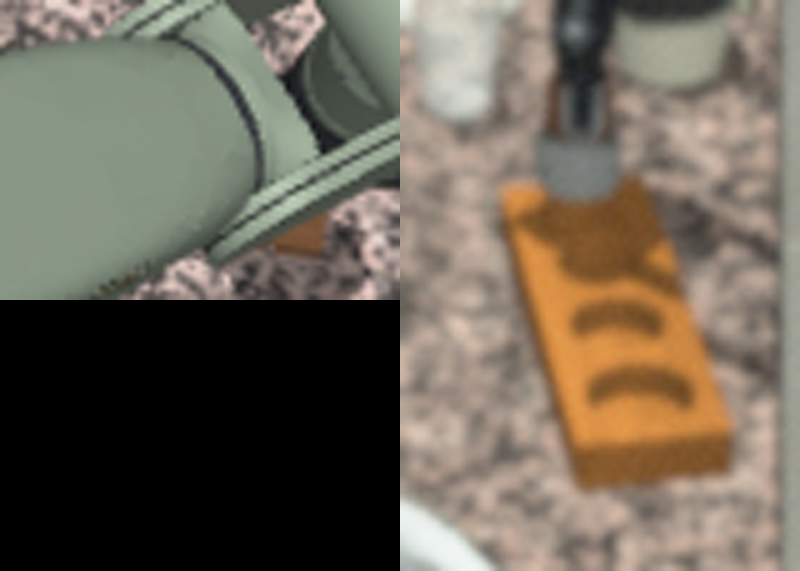

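Run:
```python
from m import *
s=load('side2')
for p in((349.5,169.3),(363.5,169.3),(356.5,169.3)):
    o,r=ray(s,*p); print(o+r*(-.255-o[1])/r[1])
tc=[.4844,-.255,.066];print('tcp axis',proj(s,tc))
f=s['frame'];print(f[166:173,345:368].mean(0).mean(1).astype(int))
print(f[158:161,345:368].mean(0).astype(int).tolist())
```

```text
[ 0.50439146 -0.255       0.05595092]
[ 0.4602335  -0.255       0.05758128]
[ 0.48228641 -0.255       0.05676582]
tcp axis [355.87458503 166.80718785]
[136 140 137 128 116 113 116 119 120 122 123 124 123 121 120 118 114 111
 114 121 122 118 119]
[[151, 134, 125], [149, 132, 122], [148, 131, 121], [147, 132, 121], [144, 127, 116], [123, 105, 93], [97, 75, 61], [91, 73, 63], [98, 92, 87], [89, 88, 86], [61, 64, 64], [39, 42, 44], [40, 44, 45], [66, 71, 70], [93, 95, 95], [100, 93, 89], [97, 85, 74], [118, 102, 92], [135, 119, 109], [149, 132, 120], [165, 147, 134], [173, 155, 142], [162, 146, 133]]
```

```bash
python3 -m crank '[0,0,1,0,0,0,1.8,0,0,0,1.9,0,0,0,2,0,0,0,2,0,0,0,2,0]'; python3 -m crank '[0,0,0.05,0,0,0,0.1,0,0,0,0.15,0,0,0,0.15,0,0,0,0.15,0]';python3 to.py 0.484 -0.2545 0.0645 -3
```

```text
time_s: 6.63
tcp_pos: [0.4842, -0.2559, 0.0662]
eef_rot: [[0.999, -0.052, 0.0], [-0.052, -0.999, -0.0], [0.0, 0.0, -1.0]]
force: [-0.5, 0.0, -1.4]
finger_gap: 0.0106
finger_force: 60.3
time_s: 7.05
tcp_pos: [0.4844, -0.256, 0.0654]
eef_rot: [[0.999, -0.052, 0.001], [-0.052, -0.999, -0.001], [0.001, 0.001, -1.0]]
force: [-1.6, 0.1, 3.4]
finger_gap: 0.011
finger_force: 60.9
tcp [ 0.4844 -0.256   0.0654] yaw -2.99 row [-0.05 -0.15  0.09] roll 0.01 F [-1.6  0.1  3.4] t 7.05 gap 0.01100295153064408 q6 0.98
```

```bash
python3 -m crank '[0,-0.15,0,0,0,-0.15,0.05,0,0,-0.15,0.1,0,0,-0.15,0.1,0,0,-0.15,0.1,0]';python3 to.py 0.4726 -0.2044 0.0645 -3
```

```text
time_s: 7.47
tcp_pos: [0.4847, -0.2553, 0.0653]
eef_rot: [[0.999, -0.052, 0.001], [-0.052, -0.999, -0.002], [0.001, 0.002, -1.0]]
force: [-3.2, -0.1, 8.6]
finger_gap: 0.0113
finger_force: 61.8
tcp [ 0.4847 -0.2553  0.0653] yaw -2.98 row [-1.47 -5.02  0.07] roll 0.02 F [-3.2 -0.1  8.6] t 7.4667 gap 0.011263372299978766 q6 0.98
```

```bash
python3 -m crank '[0,0,-1,0,0,0,-2,0,-0.7,-2.5,-2,0,-1.45,-5,-2,0,-1.45,-5,-2,0,-1.45,-5,-2,0,-1.45,-5,-2,0]';python3 to.py 0.4726 -0.2044 0.0655 -3
```

```text
time_s: 8.05
tcp_pos: [0.4728, -0.2038, 0.0842]
eef_rot: [[0.999, -0.052, 0.001], [-0.052, -0.999, -0.001], [0.001, 0.001, -1.0]]
force: [0.5, 0.2, -1.1]
finger_gap: 0.011
finger_force: 60.3
tcp [ 0.4728 -0.2038  0.0842] yaw -2.95 row [-0.02  0.06  1.87] roll 0.05 F [ 0.5  0.2 -1.1] t 8.05 gap 0.011013075538970168 q6 1.05
```

```bash
python3 -m crank '[0,0,0.8,0,0,0,1.6,0,0,0,1.8,0,0,0,1.8,0,0,0,1.8,0]'; python3 -m crank '[0,0,0.05,0,0,0,0.1,0,0,0,0.15,0,0,0,0.2,0,0,0,0.2,0,0,0,0.2,0]';python3 to.py 0.4726 -0.2044 0.0655 -3
```

```text
time_s: 8.47
tcp_pos: [0.4722, -0.2041, 0.0654]
eef_rot: [[0.999, -0.053, -0.001], [-0.053, -0.999, 0.0], [-0.001, -0.0, -1.0]]
force: [-1.0, -0.3, 1.5]
finger_gap: 0.0112
finger_force: 60.6
time_s: 8.97
tcp_pos: [0.4723, -0.2042, 0.0653]
eef_rot: [[0.999, -0.052, -0.001], [-0.052, -0.999, -0.001], [-0.001, 0.001, -1.0]]
force: [-4.9, 0.5, 12.1]
finger_gap: 0.0108
finger_force: 62.4
tcp [ 0.4723 -0.2042  0.0653] yaw -2.98 row [ 0.03  0.01 -0.02] roll 0.02 F [-4.9  0.5 12.1] t 8.9667 gap 0.010794009508076071 q6 1.05
```

Contact is at the same height as on well 1. Before moving up a size I'll nudge it lightly around the mouth, to rule out a miss.

```bash
python3 -m crank '[0,0,-0.1,0,0.15,0,-0.05,0,0.1,0.1,-0.05,0,0,0.15,-0.05,0,-0.15,0.05,-0.05,0,-0.15,0,-0.05,0,0,-0.15,-0.05,0,0,0,-0.05,0]';python3 to.py 0.4593 -0.149 0.0645 -3
python3 - <<'E'
from m import *
d=load('side1'); h=cv2.cvtColor(d['frame'],cv2.COLOR_RGB2HSV)
g=d['frame'].astype(int)
for r in (304,306,308):print(r,(g[r,335:372,0]-g[r,335:372,2]).tolist())
print(1000/np.abs(proj(d,(.48,.29,.02))-proj(d,(.46,.29,.02)))[0]*.02,'mm/px')
E
```

```text
time_s: 9.63
tcp_pos: [0.4728, -0.2039, 0.0653]
eef_rot: [[0.999, -0.052, 0.0], [-0.052, -0.999, -0.0], [0.0, 0.0, -1.0]]
force: [-2.2, 3.6, 9.6]
finger_gap: 0.0111
finger_force: 61.9
tcp [ 0.4728 -0.2039  0.0653] yaw -2.98 row [-1.63 -5.41  0.07] roll 0.02 F [-2.2  3.6  9.6] t 9.6333 gap 0.011093225479794756 q6 1.05
304 [100, 117, 121, 120, 119, 119, 108, 66, 23, 2, -1, -2, 0, -1, -2, 1, -2, 1, -2, -3, -1, 1, -2, 0, 3, 7, 31, 51, 62, 64, 69, 66, 59, 37, 19, 15, 18]
306 [112, 117, 119, 118, 122, 121, 111, 78, 33, 6, -2, -2, -2, -4, 0, -2, 1, -2, 0, -2, -1, 0, 0, -3, -2, 12, 40, 61, 71, 71, 67, 67, 65, 44, 24, 22, 20]
308 [116, 116, 115, 117, 118, 120, 121, 106, 67, 27, 5, 0, -1, -3, 2, -1, 1, 0, -2, -1, 0, 0, 0, 3, 10, 29, 52, 67, 69, 66, 70, 69, 67, 51, 33, 22, 19]
2.497857293386645 mm/px
```

It won't enter well 2, and the measured drum width of about 47.5 mm agrees with a 48 mm cutter. On to well 3.

```bash
python3 -m crank '[0,0,-1,0,0,0,-2,0,-0.8,-2.7,-2,0,-1.6,-5.4,-2,0,-1.6,-5.4,-2,0,-1.6,-5.4,-2,0,-1.6,-5.4,-1.2,0,-1.6,-5.4,-1.2,0]';python3 to.py 0.4593 -0.149 0.0645 -3
```

```text
time_s: 10.3
tcp_pos: [0.459, -0.1492, 0.0754]
eef_rot: [[0.999, -0.053, -0.001], [-0.053, -0.999, 0.0], [-0.001, -0.0, -1.0]]
force: [-0.6, 0.6, -1.1]
finger_gap: 0.011
finger_force: 60.2
tcp [ 0.459  -0.1492  0.0754] yaw -3.01 row [ 0.03 -0.02  1.09] roll -0.01 F [-0.6  0.6 -1.1] t 10.3 gap 0.010956438920216702 q6 1.13
```

```bash
python3 -m crank '[0,0,0.5,0,0,0,0.95,0,0,0,1,0,0,0,1.05,0,0,0,1.1,0,0,0,1.15,0,0,0,1.2,0,0,0,1.2,0]';python3 to.py 0.4593 -0.149 0.0433 -3
```

```text
time_s: 10.97
tcp_pos: [0.4592, -0.1489, 0.0643]
eef_rot: [[0.999, -0.052, 0.0], [-0.052, -0.999, -0.0], [0.0, 0.0, -1.0]]
force: [-0.4, -0.4, -0.6]
finger_gap: 0.0111
finger_force: 60.3
tcp [ 0.4592 -0.1489  0.0643] yaw -2.99 row [0.01 0.01 2.1 ] roll 0.01 F [-0.4 -0.4 -0.6] t 10.9667 gap 0.011114428743082829 q6 1.13
```

```bash
python3 -m crank '[0,0,0.05,0,0,0,0.1,0,0,0,0.15,0,0,0,0.2,0,0,0,0.25,0,0,0,0.3,0,0,0,0.3,0]';python3 to.py 0.4593 -0.149 0.0433 -3
```

```text
time_s: 11.55
tcp_pos: [0.459, -0.1493, 0.0612]
eef_rot: [[0.999, -0.052, -0.0], [-0.052, -0.999, -0.001], [-0.0, 0.001, -1.0]]
force: [-2.4, -3.8, 0.6]
finger_gap: 0.0111
finger_force: 60.5
tcp [ 0.459  -0.1493  0.0612] yaw -2.98 row [ 0.03 -0.04  1.79] roll 0.02 F [-2.4 -3.8  0.6] t 11.55 gap 0.011080408492629723 q6 1.13
```

```bash
python3 -m crank '[-0.03,0.05,0.1,0,-0.03,0.05,0.2,0,-0.03,0.05,0.3,0,-0.03,0.05,0.4,0,-0.03,0.05,0.5,0,-0.03,0.05,0.6,0,-0.03,0.05,0.6,0]';python3 to.py 0.4593 -0.149 0.0433 -3
```

```text
time_s: 12.13
tcp_pos: [0.4588, -0.1494, 0.0551]
eef_rot: [[0.999, -0.052, -0.0], [-0.052, -0.999, -0.0], [-0.0, 0.0, -1.0]]
force: [-2.4, -3.3, -0.7]
finger_gap: 0.011
finger_force: 60.3
tcp [ 0.4588 -0.1494  0.0551] yaw -2.98 row [ 0.05 -0.04  1.18] roll 0.02 F [-2.4 -3.3 -0.7] t 12.1333 gap 0.010993550518163413 q6 1.13
```

```bash
python3 -m crank '[-0.03,0.04,0.15,0,-0.03,0.04,0.3,0,-0.03,0.04,0.45,0,-0.03,0.04,0.6,0,-0.03,0.04,0.75,0,-0.03,0.04,0.9,0,-0.03,0.04,1,0,-0.03,0.04,1.05,0]';python3 -m crank '[0,0,0.03,0,0,0,0.06,0,0,0,0.1,0,0,0,0.14,0,0,0,0.14,0]';python3 to.py 0.4593 -0.149 0.0433 -3
```

```text
time_s: 12.8
tcp_pos: [0.4586, -0.1495, 0.0446]
eef_rot: [[0.999, -0.052, 0.0], [-0.052, -0.999, 0.0], [0.0, -0.0, -1.0]]
force: [0.0, -1.3, -0.6]
finger_gap: 0.011
finger_force: 60.4
time_s: 13.22
tcp_pos: [0.4585, -0.1496, 0.0434]
eef_rot: [[0.999, -0.052, -0.0], [-0.052, -0.999, 0.0], [-0.0, -0.0, -1.0]]
force: [0.1, -0.3, -0.0]
finger_gap: 0.011
finger_force: 60.4
tcp [ 0.4585 -0.1496  0.0434] yaw -2.99 row [ 0.08 -0.06  0.01] roll 0.01 F [ 0.1 -0.3 -0. ] t 13.2167 gap 0.010981081066986864 q6 1.13
```

```bash
python3 -m crank '[0,0,0.05,0,0,0,0.1,0,0,0,0.1,0]'; python3 -m crank '[0,0,0,0,0,0,0,0,0,0,0,0,0,0,0,0,0,0,0,0,0,0,0,0]' 0.45; python3 -m crank '[0,0,-2,0,0,0,-5,0,0,0,-9,0,0,0,-13,0,0,4,-15,0,0,8,-15,0,0,12,-15,0,0,16,-15,0]';python3 -m crank '[0,4,0,0,0,8,0,0,0,12,0,0,0,15,0,0,0,15,0,0,0,15,0,0,0,15,0,0]'
python3 - <<'E'
from m import *
s=grab('side','side3');t=grab('top','top3')
a=cv2.resize(t['frame'][285:345,340:430],(450,300),interpolation=cv2.INTER_CUBIC);b=cv2.resize(s['frame'][140:240,325:395],(350,500),interpolation=cv2.INTER_CUBIC)
o=np.zeros((500,800,3),np.uint8);o[:300,:450]=a;o[:,450:]=b
cv2.imwrite('pics/crop4.png',o[:,:,::-1])
E
```

```text
time_s: 13.47
tcp_pos: [0.4585, -0.1497, 0.0433]
eef_rot: [[0.999, -0.052, -0.0], [-0.052, -0.999, 0.0], [-0.0, -0.0, -1.0]]
force: [-2.4, 1.0, 7.4]
finger_gap: 0.011
finger_force: 61.7
time_s: 13.97
tcp_pos: [0.4584, -0.1496, 0.0422]
eef_rot: [[0.999, -0.052, -0.0], [-0.052, -0.999, 0.0], [-0.0, -0.0, -1.0]]
force: [0.9, 0.5, 0.8]
finger_gap: 0.0385
finger_force: 0.0
time_s: 14.63
tcp_pos: [0.4504, -0.3114, 0.1936]
eef_rot: [[0.999, -0.051, 0.002], [-0.051, -0.999, -0.002], [0.002, 0.002, -1.0]]
force: [0.6, 0.2, -0.2]
finger_gap: 0.0389
finger_force: 0.0
time_s: 15.22
tcp_pos: [0.4421, -0.4584, 0.1917]
eef_rot: [[0.999, -0.052, -0.001], [-0.052, -0.999, 0.002], [-0.001, -0.002, -1.0]]
force: [0.3, 0.6, 0.1]
finger_gap: 0.0382
finger_force: 0.0
```

View pics/crop4.png

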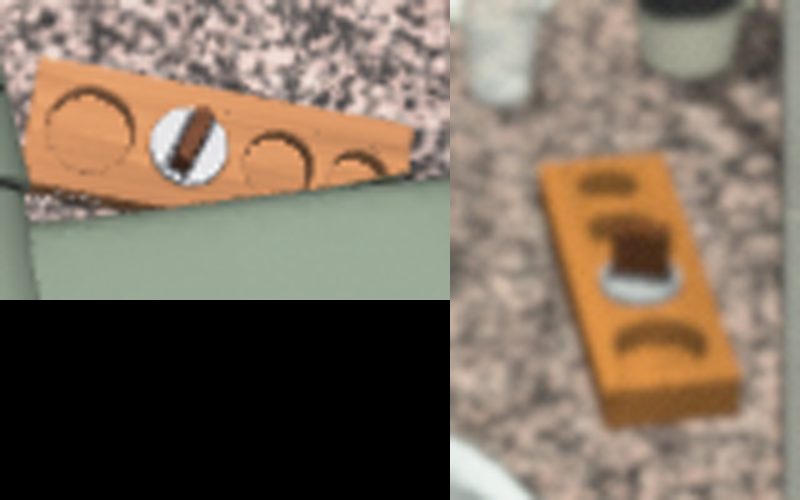

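The picture shows the cutter seated and upright in the second-largest well, filling it: crop (188,145) in the top view and (640,280) in the side view. The gripper is clear, so I'll hand in.

```bash
python3 -c "
from station import robot;print(robot.close_job())"
```

```text
the job is handed in; nothing more can be done
None
```

The cutter from the round trivet would not go into wells 1 or 2 when tried, so I left it home, upright and let go in well 3 (49.5 mm); the job is handed in, and no result was returned.

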